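# Shift the bench polisher into third and start it

### The job

Put the polishing machine in third gear by pushing its gear lever through the open gate with the fingertips: into neutral if it is in a gear, across to the right, then forward (away from the robot) fully home into the far right slot; only then press the small flat start button all the way down and let it go. Only push and press, with the tips or the outside of the fingers: do not take the knob between the fingers or pull it up (that unlocks reverse), do not force the lever against the gate, do not press the mushroom stop button, and leave the bottle, the specimens and everything else standing where they are. Finish with the hand clear of the machine.

Things in the scene. Friction and masses are not known exactly. Their poses are not given: they have to be found in the camera images.
- polisher: bench polishing machine, 300 (x) x 230 (y) mm, fixed; origin under its centre on the table, x away from the robot (towards the round bowl), y left, z up. Near end: grey console, x -0.150 to -0.035, full width, top at z 0.135, with gate and buttons. Behind: white deck at z 0.110, bowl 184 mm across, centre x 0.052, rim z 0.142; water spout, far right corner, up to z 0.192
- gate_centre (a point): middle of the steel gate plate's upper face (68 x 62 mm; x -0.092, y -0.030, z 0.147 of the polisher). A neutral channel runs left-right; from each end one slot runs away and one towards the robot: first far left, second near left, third far right, reverse near right (blocked by ledges while the knob is down). Slots 13.5 mm wide, 24 mm apart; lever shaft 10 mm thick
- knob_centre (a point): middle of the black gear knob, 30 mm in diameter, 42 mm tall, its top 18 mm above this point. The lever turns about a pivot 150 mm below it (z 0.084 of the polisher, inside the machine); upright in neutral this point is at z 0.234 of the polisher. From neutral to a gear it travels about 40 mm, from the left column to the right one about 60 mm
- gear_select (a joint): the lever's sideways lean in rad: about -0.20 in the left column, +0.20 in the right one (stops at -0.22 and 0.22); positive leans right (-y of the polisher). It stays where it is left and moves with about 0.5 N at the knob. It starts in the left column
- gear_shift (a joint): the lever's fore-and-aft lean in rad: 0 neutral, +0.27 fully forward, away from the robot (first or third), -0.27 fully back (second or reverse). A spring detent holds each position: push past about 0.13 rad with 2 to 5 N at the knob and it snaps on. It may start forward (first), in neutral, or back (second)
- knob_lift (a joint): how far the knob with its sleeve and collar is pulled up along the lever, in m: 0 down (spring, 15 N to start), 0.010 fully up; to be left down
- knob: the black gear knob itself; this body's origin lies at the lever's pivot, its z axis along the lever
- start_button_top (a point): middle of the upper face of the start button: a flat black round button 23 mm across in a low steel ring 39 mm across, near left corner of the console (x -0.125, y 0.070, z 0.153 of the polisher), pressed downwards
- start_button (a joint): travel of the start button in m: 0 released, 0.006 fully down (about 5 N); springs back
- stop_button_top (a point): middle of the upper face of the stop button: a black mushroom head 38 mm across, 57 mm behind (further from the robot than) the start button, at z 0.165 of the polisher; not to be pressed
- stop_button (a joint): travel of the stop button in m: 0 released, 0.006 down (about 5 N)
- polish_bottle: small white dropper bottle with a blue cap, 34 mm across and 74 mm tall, loose, on the deck at the far left corner of the machine; origin under its centre
- specimen_1: mounted specimen, a black disc 30 mm across and 14 mm tall, loose, on the deck at the left, behind the console; origin under its centre
- specimen_3: mounted specimen, a light disc 30 mm across and 17 mm tall, loose, on the deck at the right, behind the console; origin under its centre
- mug: stoneware mug, 88 mm tall, loose, on the table to the right; origin under its middle
- loupe: black eye loupe, 39 mm across and 38 mm tall, loose, on the table in front of the binocular microscope; origin under its centre
- calliper: digital calliper, 200 mm long, lying loose on the table's right front; origin under its middle

How it is judged:
By the outcome, as a careful person would: the job done as asked, in the order asked, and still so for the second after the job is handed in, with the robot touching nothing.
It also fails if it takes over 69 s, if anything falls off the work surface, if the arm or the gripper's body presses on something with over 40 N, if the wrist force passes 120 N, or if a joint passes its speed limit or range.

### The arm

A 6-joint arm with a two-finger parallel gripper is mounted at the origin on a cart in front of the work surface, level with it; the furniture and walls round the work are solid. World frame = base frame: x ahead of the robot, y to its left, z up, the work surface at z = 0. Lengths are in m, angles in rad, forces in N, time in s.
With the tool pointing down it reaches from about 0.35 to 0.775 m from the base axis. Payload 7.3 kg.
Tool frame: the origin (TCP) lies at the very end of the fingers, on their centre line; the grasp point (between the pads) lies 19 mm behind it (pinch_z is the distance from the TCP to the grasp point, in m); z points along the fingers, y is the line along which they close (so a half turn about z gives the same grasp; the last joint's range is limited). The gripper opens to 92 mm and grips with 3 to 60 N. Pads are 19 mm wide; open, the fingers measure 130 mm over their backs; the gripper's body (75 mm by 190 mm) begins 47 mm behind the grasp point.
Start: joints at [1.042, 0.342, 1.524, -0, 1.275, -0.146], TCP at [0.196, 0.487, 0.227] pointing down, gripper open.
Joint ranges: [-2.53, 2.53], [-0.77, 2.02], [0.04, 2.7], [-1, 4.14], [0.28, 2.66], [-3.11, 3.11]. Speed limits (rad/s): [2.57, 2.57, 3.14, 3.14, 3.14, 3.14].

### API

Orientations are given as [roll, pitch, yaw] about the fixed x, y, z axes, in that order (R = Rz(yaw) Ry(pitch) Rx(roll)).
In Python, from cell import * gives the robot as it stands.
- The arm moves only by the tool arm_command, never from a script. Its arguments are lists of equal length, an entry for each row: "fingers": the gripper command: -1 is fully open, 1 is shut, values between are in proportion; "travel": the shift along the tool's x, y, z in m, a list of three; "dr": the turn, a rotation vector about the tool's x, y, z in degrees, a list of three. In form: {"fingers": [fingers, ...], "travel": [[x, y, z], ...], "dr": [[wx, wy, wz], ...]}. A call has 1 to 8 rows; each row is the pose to reach, as a shift and turn from the pose commanded when the call began, along the tool's axes at that moment; what a row does not reach only later rows make up. A row lasts 1/12 s, in which the tool goes at most 41.7 mm and 7.16 degrees, less where a joint would pass 70% of its speed; a pose out of reach is approached as far as the arm can. A call with a gripper value outside its range is refused whole. The fingers move at their own pace and stop on an object; "squeeze" is the grip in N (left out, the last holds). Time passes only in rows, so rows that repeat a pose let the fingers close. It gives the time, the measured TCP pose, the force, the opening and the grip force at its end, in the units of the state.
- observe(): the state, without advancing time (a new reading comes with each control period).
- read_camera(name): name is "scene" or "top" or "wrist"; returns a dict with "color" (400x640x3 uint8, blue, green, red), "z_map" (400x640 float32, m along the optical axis (not along the pixel's ray), 0 where there is no reading), "fx", "fy", "cx", "cy" (pixels), "k1" (the pictures are not rectified: a ray, as slopes to the right and down, at radius r is drawn at 1 + k1 r^2 times it, then the intrinsics apply), "R" (3x3) and "t" (3): a world point X has camera coordinates R X + t. Camera axes: x right, y down, z forward; pixel columns grow to the right and rows downward; lengths in m; the calibration is good to about 2 mm. A picture is of the moment at which its call begins.
- hand_in(): hands the job in; it is judged then, once.
The state is a dict: "time": time; "qpos": joint angles; "qvel": joint speeds; "joint_efforts": joint torques, N m; "tool_pos": TCP position; "tool_rot": TCP orientation; "contact_force": force on the tool from outside, world axes, zero at the start; "torque": the same for the moment, N m; "opening": finger opening in m; "grip_force": force on a finger pad.
Only numpy, scipy, OpenCV 4.12 (cv2) and the standard library are available. Lean on these libraries where they do the work, as an engineer would, in place of code of your own. Each camera call takes 0.05 s, during which the arm holds its last target. There are 200 camera calls.

## Working session

There is one attempt and no reset: what is moved stays moved. The work goes in short steps, Python scripts to look and compute and a tool call to move; the robot and the scene stay as the last step left them, time stands still between calls to the robot, and variables do not carry over. Pictures are saved under pics/ and viewed, at most 10 in all, crops included, and the job is handed in when it is done.

Besides the shell and the picture viewer there is one more tool, called after "Call:" by a JSON object that holds its "name" and its "arguments", one argument or row to a line. arm_command: Moves the arm, as the interface text tells. Its arguments: {"type":"object","properties":{"fingers":{"type":"array","items":{"type":"number"}},"travel":{"type":"array","items":{"type":"array","items":{"type":"number"}}},"dr":{"type":"array","items":{"type":"array","items":{"type":"number"}}},"squeeze":{"type":"number"}},"required":["fingers","travel","dr"]}

```bash
mkdir -p pics; cat > h.py <<'E'
from cell import *
import numpy as np, cv2
def px(c,X):
    p=c["R"]@np.array(X)+np.array(c["t"]).ravel(); s=p[:2]/p[2]; s=s*(1+c["k1"]*(s@s)); return s[0]*c["fx"]+c["cx"],s[1]*c["fy"]+c["cy"]
def ray(c,u,v):
    d=np.array([(u-c["cx"])/c["fx"],(v-c["cy"])/c["fy"]]); s=d.copy()
    for _ in range(20): s=d/(1+c["k1"]*(s@s))
    R=np.array(c["R"]); return -R.T@np.array(c["t"]).ravel(), R.T@np.array([s[0],s[1],1])
def onz(c,u,v,z):
    o,d=ray(c,u,v); return o+d*(z-o[2])/d[2]
def bydepth(c,u,v):
    o,d=ray(c,u,v); return o+d*c["z_map"][int(v),int(u)]
E
python3 - <<'E'
from h import *
import pickle
s=observe();print({k:np.round(v,3) for k,v in s.items()})
for n in("scene","top"):
    c=read_camera(n);cv2.imwrite(f"pics/{n}0.png",c["color"]);pickle.dump(c,open(n+".pkl","wb"))
    print(n,-np.array(c["R"]).T@np.array(c["t"]).ravel(),c["fx"],c["k1"])
E
```

```text
{'time': np.float64(0.0), 'qpos': array([ 1.042,  0.343,  1.525, -0.   ,  1.275, -0.146]), 'qvel': array([ 0.001,  0.   , -0.001, -0.001,  0.   ,  0.002]), 'joint_efforts': array([ 1.0000e-03, -4.3126e+01, -2.4423e+01,  7.2000e-02,  5.6000e-02,
       -0.0000e+00]), 'tool_pos': array([0.196, 0.487, 0.226]), 'tool_rot': array([-3.14 , -0.   ,  2.759]), 'contact_force': array([-0.016, -0.589, -0.43 ]), 'torque': array([0.004, 0.035, 0.032]), 'grip_force': np.float64(0.0), 'opening': np.float64(0.092)}
scene [-0.33157437  1.24203395  1.03764503] 490.6312937961324 -0.05158893572964412
top [0.47197154 0.03224522 1.31443552] 363.09041472694196 -0.060518120417219386
```

View pics/scene0.png

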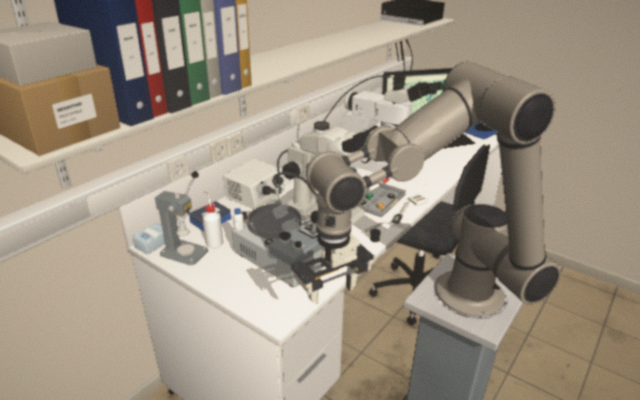

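View pics/top0.png

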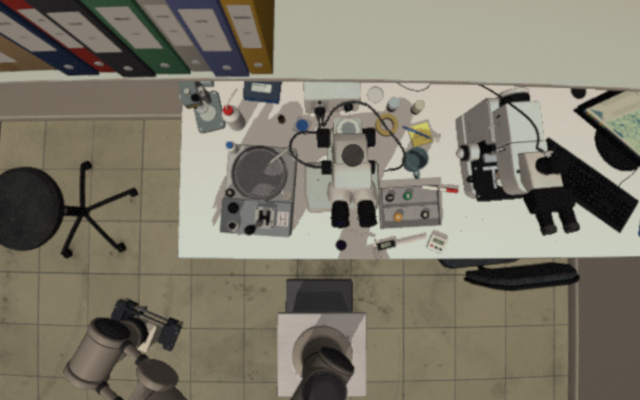

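The top view shows the polisher at about px (215–300, 140–237): bowl at about (259,172), gate at about (265,215). The arm is clear of it. Next I'll take an enlarged crop.

```bash
python3 - <<'E'
from h import *
import pickle
c=pickle.load(open("top.pkl","rb"))
im=c["color"][140:245,210:310];cv2.imwrite("pics/c1.png",cv2.resize(im,None,fx=5.7,fy=5.7,interpolation=cv2.INTER_CUBIC))
# height map over region
pts=[]
for v in range(130,246):
    for u in range(205,315):
        if c["z_map"][v,u]>0: pts.append(np.r_[bydepth(c,u,v),u,v])
P=np.array(pts)
for lo,hi in((.105,.115),(.13,.139),(.142,.15),(.155,.175),(.2,.27)):
    m=(P[:,2]>lo)&(P[:,2]<hi);print(lo,m.sum(),np.round(P[m].min(0),3),np.round(P[m].max(0),3),np.round(np.median(P[m],0),3))
m=(P[:,2]>.13)&(P[:,2]<.139)
print(cv2.minAreaRect(P[m][:,:2].astype(np.float32)))
m=(P[:,2]>.2)&(P[:,2]<.27);print(np.round(P[m],3)[:60])
E
```

```text
0.105 971 [4.39e-01 9.30e-02 1.05e-01 2.24e+02 1.44e+02] [7.37e-01 3.29e-01 1.15e-01 2.95e+02 2.33e+02] [6.35e-01 1.54e-01 1.10e-01 2.77e+02 1.74e+02]
0.13 2275 [4.30e-01 3.00e-02 1.30e-01 2.20e+02 1.31e+02] [7.76e-01 3.34e-01 1.39e-01 3.14e+02 2.36e+02] [5.14e-01 2.10e-01 1.34e-01 2.59e+02 2.10e+02]
0.142 415 [4.46e-01 4.30e-02 1.42e-01 2.22e+02 1.31e+02] [7.73e-01 3.24e-01 1.50e-01 3.10e+02 2.31e+02] [5.07e-01 2.05e-01 1.46e-01 2.59e+02 2.12e+02]
0.155 234 [4.56e-01 5.30e-02 1.55e-01 2.26e+02 1.30e+02] [7.73e-01 3.12e-01 1.74e-01 3.07e+02 2.28e+02] [5.200e-01 2.860e-01 1.620e-01 2.330e+02 2.075e+02]
0.2 272 [4.36e-01 3.00e-02 2.00e-01 2.44e+02 1.33e+02] [7.52e-01 2.37e-01 2.55e-01 3.14e+02 2.35e+02] [6.51e-01 9.90e-02 2.39e-01 2.91e+02 1.64e+02]
((0.6102253198623657, 0.18603825569152832), (0.26290205121040344, 0.37193411588668823), 81.89434051513672)
[[7.51e-01 8.90e-02 2.05e-01 2.95e+02 1.33e+02]
 [7.52e-01 8.60e-02 2.01e-01 2.96e+02 1.33e+02]
 [7.51e-01 8.30e-02 2.02e-01 2.97e+02 1.33e+02]
 [7.46e-01 9.20e-02 2.10e-01 2.94e+02 1.34e+02]
 [7.46e-01 8.90e-02 2.11e-01 2.95e+02 1.34e
[... 1945 characters left out ...]
2.40e-01 2.91e+02 1.44e+02]
 [7.04e-01 1.07e-01 2.46e-01 2.88e+02 1.45e+02]
 [7.03e-01 1.04e-01 2.50e-01 2.89e+02 1.45e+02]
 [7.04e-01 1.01e-01 2.47e-01 2.90e+02 1.45e+02]
 [7.05e-01 9.90e-02 2.41e-01 2.91e+02 1.45e+02]
 [7.01e-01 1.07e-01 2.47e-01 2.88e+02 1.46e+02]
 [7.00e-01 1.04e-01 2.51e-01 2.89e+02 1.46e+02]
 [7.01e-01 1.01e-01 2.47e-01 2.90e+02 1.46e+02]
 [7.02e-01 9.90e-02 2.42e-01 2.91e+02 1.46e+02]
 [6.98e-01 1.07e-01 2.46e-01 2.88e+02 1.47e+02]
 [6.97e-01 1.04e-01 2.49e-01 2.89e+02 1.47e+02]
 [6.97e-01 1.01e-01 2.50e-01 2.90e+02 1.47e+02]
 [6.98e-01 9.80e-02 2.48e-01 2.91e+02 1.47e+02]
 [6.95e-01 1.07e-01 2.47e-01 2.88e+02 1.48e+02]
 [6.94e-01 1.04e-01 2.51e-01 2.89e+02 1.48e+02]]
```

View pics/c1.png

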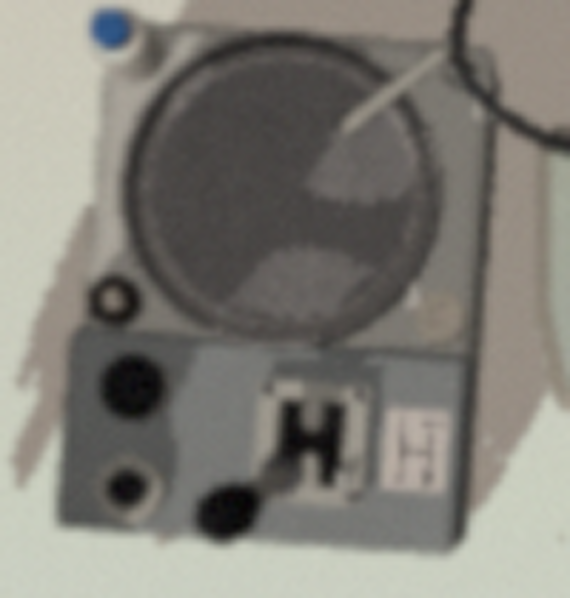

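The crop shows, in crop px: start button (127,488), stop button (132,387), gate centre (312,441), bowl (284,188), and the knob at (228,510). The knob is near left, so the machine is in second gear.

```bash
python3 - <<'E'
from h import *
import pickle
c=pickle.load(open("top.pkl","rb"))
f=[((127,488),(-.125,.070,.153)),((132,387),(-.068,.070,.165)),((312,441),(-.092,-.030,.147)),((284,188),(.052,0,.142))]
g=lambda p:((p[0]+.5)/5.7-.5+210,(p[1]+.5)/5.7-.5+140)
W=np.array([onz(c,*g(p),m[2]) for p,m in f]);M=np.array([m for _,m in f])
a=M[:,0]+1j*M[:,1];b=W[:,0]+1j*W[:,1]
k=((b-b.mean())*np.conj(a-a.mean())).sum();th=np.angle(k);t=b.mean()-np.exp(1j*th)*a.mean()
print("yaw",th,np.degrees(th),"org",t,"scale",abs(k)/(abs(a-a.mean())**2).sum());print("res mm",abs(np.exp(1j*th)*a+t-b)*1e3)
def w(x,y,z): q=np.exp(1j*th)*(x+1j*y)+t; return np.round([q.real,q.imag,z],4)
# predicted knob (gear 2): sel -.2, shift -.27
def knob(sel,sh,r=.150):
    d=np.array([np.tan(sh),-np.tan(sel),1]);d/=np.linalg.norm(d);return np.array([-.092,-.03,.084])+r*d
for n,q in(("2nd",knob(-.2,-.27)),("N-left",knob(-.2,0)),("N-right",knob(.2,0)),("3rd",knob(.2,.27))):
    print(n,np.round(q,3),w(*q),np.round(px(c,w(*q)),1))
print("seen knob",g((228,510)), "2nd top",np.round(px(c,w(*knob(-.2,-.27,.168))),1))
for n,q in(("start",(-.125,.07,.153)),("gate",(-.092,-.03,.147))):print(n,w(*q))
E
```

```text
yaw -0.07471668927024348 -4.2809509543753546 org (0.5838454065408216+0.2111009061781826j) scale 0.9977659134495719
res mm [0.40330134 0.84065586 1.3891341  0.79346424]
2nd [-0.131 -0.001  0.226] [0.4529 0.2197 0.2259] [250.1 229.3]
N-left [-0.092 -0.     0.231] [0.4921 0.2178 0.231 ] [250.6 216.1]
N-right [-0.092 -0.06   0.231] [0.4876 0.1583 0.231 ] [270.6 217.7]
3rd [-0.053 -0.059  0.226] [0.5269 0.1564 0.2259] [271.6 204.7]
seen knob (249.58771929824562, 229.06140350877195) 2nd top [247.8 230.9]
start [0.4644 0.2902 0.153 ]
gate [0.4899 0.1881 0.147 ]
```

Residuals are about 1 mm and the predicted second-gear knob pixel matches what I see. First move: shut the fingers and turn the tool to the polisher's axes (a −17.6° turn about tool z).

Call:
{"name": "arm_command", "arguments": {
  "fingers": [1,1,1,1,1,1],
  "travel": [
    [0,0,-0.01],
    [0,0,-0.02],
    [0,0,-0.02],
    [0,0,-0.02],
    [0,0,-0.02],
    [0,0,-0.02]
  ],
  "dr": [
    [0,0,-6],
    [0,0,-12],
    [0,0,-17.6],
    [0,0,-17.6],
    [0,0,-17.6],
    [0,0,-17.6]
  ],
  "squeeze": 5
}}

```text
time: 0.6
tool_pos: [0.1959, 0.4868, 0.2462]
tool_rot: [-3.141, -0.0, 3.063]
contact_force: [0.2, -0.4, 0.5]
opening: 0.056
grip_force: 0.0
```

```bash
cat >> h.py <<'E'
TH=-.0747;ORG=np.array([.5838,.2111])
def pol(p):
    d=np.array(p[:2])-ORG;c,s=np.cos(TH),np.sin(TH);return np.round([c*d[0]+s*d[1],-s*d[0]+c*d[1],p[2]],4)
def st():
    s=observe();print("t",round(float(s["time"]),2),"pol",pol(s["tool_pos"]),"rot",np.round(s["tool_rot"],3),"F",np.round(s["contact_force"],2),"open",round(float(s["opening"]),4))
E
python3 - <<'E'
from h import *
st()
import pickle
c=pickle.load(open("top.pkl","rb"))
for v in range(150,246,3):
    for u in range(180,330,3):
        if c["z_map"][v,u]>0:
            p=bydepth(c,u,v)
            if p[2]>.235 and p[0]<.63: print(np.round(p,2),end=' ')
E
```

```text
t 0.6 pol [-0.4074  0.246   0.2462] rot [-3.141 -0.     3.063] F [ 0.25 -0.4   0.48] open 0.056
[0.62 0.01 0.26] [0.62 0.   0.26] [ 0.62 -0.01  0.26] [0.62 0.   0.25] [ 0.62 -0.01  0.25] [ 0.56 -0.01  0.34] [ 0.56 -0.01  0.35] [ 0.55 -0.01  0.34] [0.46 0.23 0.24] [0.46 0.22 0.24] [0.45 0.23 0.24] [0.45 0.22 0.24] [0.45 0.21 0.24] [0.44 0.23 0.24] [0.44 0.22 0.24]
```

Call:
{"name": "arm_command", "arguments": {
  "fingers": [1,1,1,1,1,1,1,1],
  "travel": [
    [-0.018,-0.02,0],
    [-0.045,-0.05,0],
    [-0.07,-0.08,0],
    [-0.098,-0.11,0],
    [-0.125,-0.14,0],
    [-0.151,-0.17,0],
    [-0.178,-0.2,0],
    [-0.2,-0.225,0]
  ],
  "dr": [
    [0,0,0],
    [0,0,0],
    [0,0,0],
    [0,0,0],
    [0,0,0],
    [0,0,0],
    [0,0,0],
    [0,0,0]
  ]
}}

```text
time: 1.27
tool_pos: [0.3795, 0.2453, 0.2465]
tool_rot: [-3.141, -0.0, 3.063]
contact_force: [0.9, 0.4, 0.5]
opening: 0.0035
grip_force: 0.0
```

Call:
{"name": "arm_command", "arguments": {
  "fingers": [1,1,1,1,1,1],
  "travel": [
    [-0.01,-0.011,0.005],
    [-0.017,-0.021,0.015],
    [-0.017,-0.021,0.028],
    [-0.017,-0.021,0.03],
    [-0.017,-0.021,0.03],
    [-0.017,-0.021,0.03]
  ],
  "dr": [
    [0,0,0],
    [0,0,0],
    [0,0,0],
    [0,0,0],
    [0,0,0],
    [0,0,0]
  ]
}}

```text
time: 1.77
tool_pos: [0.3938, 0.2256, 0.217]
tool_rot: [3.141, -0.0, 3.066]
contact_force: [0.4, 0.3, -0.1]
opening: 0.0006
grip_force: 0.0
```

```bash
python3 - <<'E'
from h import *
st()
c=read_camera("scene")
u,v=px(c,[.47,.21,.2]);u,v=int(u),int(v);print(u,v)
im=c["color"][v-65:v+50,u-75:u+75];cv2.imwrite("pics/s1.png",cv2.resize(im,None,fx=5,fy=5,interpolation=cv2.INTER_CUBIC))
E
```

```text
t 1.77 pol [-0.1906  0.0003  0.217 ] rot [ 3.141 -0.     3.066] F [ 0.43  0.3  -0.12] open 0.0006
312 218
```

View pics/s1.png

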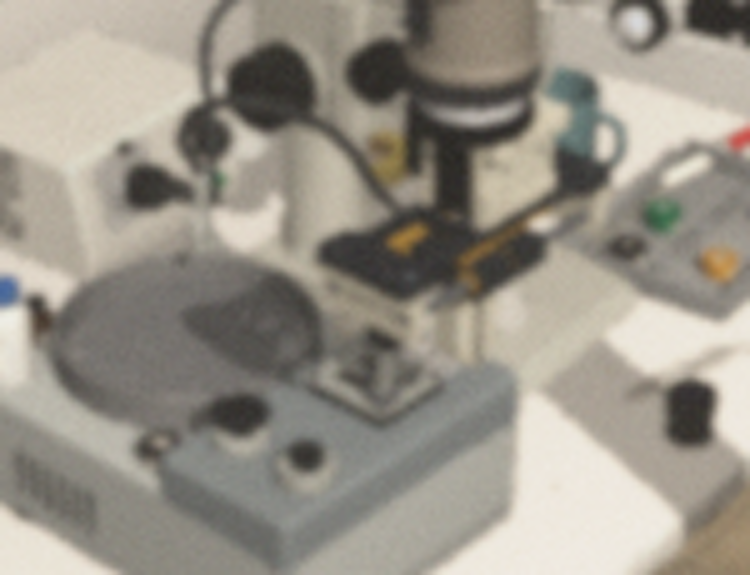

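The scene crop shows the shut fingers standing behind (robot side of) the gate at about (470,340), with the body above knob height. Nothing is touched yet. Now I'll push forward slowly.

Call:
{"name": "arm_command", "arguments": {
  "fingers": [1,1,1,1,1,1,1,1],
  "travel": [
    [-0.008,0,0],
    [-0.018,0,0],
    [-0.026,0,0],
    [-0.032,0,0],
    [-0.036,0,0],
    [-0.04,0,0],
    [-0.044,0,0],
    [-0.047,0,0]
  ],
  "dr": [
    [0,0,0],
    [0,0,0],
    [0,0,0],
    [0,0,0],
    [0,0,0],
    [0,0,0],
    [0,0,0],
    [0,0,0]
  ]
}}

```text
time: 2.48
tool_pos: [0.4406, 0.222, 0.2168]
tool_rot: [3.141, -0.001, 3.066]
contact_force: [-2.2, 0.7, 2.2]
opening: 0.0006
grip_force: 1.5
```

Call:
{"name": "arm_command", "arguments": {
  "fingers": [1,1,1,1],
  "travel": [
    [-0.003,0,0],
    [-0.006,0,0],
    [-0.009,0,0],
    [-0.009,0,0]
  ],
  "dr": [
    [0,0,0],
    [0,0,0],
    [0,0,0],
    [0,0,0]
  ]
}}

```text
time: 2.82
tool_pos: [0.4506, 0.2209, 0.2166]
tool_rot: [-3.141, 0.001, 3.066]
contact_force: [-0.0, -0.6, -0.1]
opening: 0.0013
grip_force: 0.0
```

Call:
{"name": "arm_command", "arguments": {
  "fingers": [1,1,1,1],
  "travel": [
    [-0.003,0,0],
    [-0.006,0,0],
    [-0.009,0,0],
    [-0.009,0,0]
  ],
  "dr": [
    [0,0,0],
    [0,0,0],
    [0,0,0],
    [0,0,0]
  ]
}}

```text
time: 3.15
tool_pos: [0.4594, 0.2203, 0.2167]
tool_rot: [3.142, 0.0, 3.066]
contact_force: [-0.8, -0.3, 0.2]
opening: 0.0009
grip_force: 0.0
```

```bash
python3 - <<'E'
from h import *
st()
c=read_camera("top")
im=c["color"][180:245,210:310];cv2.imwrite("pics/t2.png",cv2.resize(im,None,fx=6,fy=6,interpolation=cv2.INTER_CUBIC))
E
```

```text
t 3.15 pol [-1.248e-01 -1.000e-04  2.167e-01] rot [3.142 0.    3.066] F [-0.79 -0.27  0.22] open 0.0009
```

Call:
{"name": "arm_command", "arguments": {
  "fingers": [1,1,1,1,1,1,1],
  "travel": [
    [0.015,0,0],
    [0.035,0,0],
    [0.045,0.015,0],
    [0.045,0.04,0],
    [0.045,0.06,0],
    [0.045,0.065,0],
    [0.045,0.065,0]
  ],
  "dr": [
    [0,0,0],
    [0,0,0],
    [0,0,0],
    [0,0,0],
    [0,0,0],
    [0,0,0],
    [0,0,0]
  ]
}}

```text
time: 3.78
tool_pos: [0.4185, 0.2896, 0.2166]
tool_rot: [3.142, -0.0, 3.068]
contact_force: [0.2, -0.3, 0.2]
opening: 0.0005
grip_force: 0.0
```

```bash
python3 - <<'E'
from h import *
st()
a=[]
for n in("top","wrist","scene"):
    c=read_camera(n)
    if n=="wrist": im=cv2.resize(c["color"],None,fx=.75,fy=.75)
    else:
        u,v=map(int,px(c,[.49,.19,.2]));im=cv2.resize(c["color"][v-35:v+35,u-40:u+40],None,fx=5 if n=="top" else 4,fy=5 if n=="top" else 4,interpolation=cv2.INTER_CUBIC);print(n,u,v)
    a.append(im)
W=800;can=np.zeros((600,800,3),np.uint8)
can[:250,:380]=a[0][:250,:380];can[:280,400:720]=a[2][:280,:320];can[290:590,:480]=a[1]
cv2.imwrite("pics/m3.png",can)
E
```

```text
t 3.78 pol [-0.1707  0.0659  0.2166] rot [ 3.142 -0.     3.068] F [ 0.22 -0.34  0.25] open 0.0005
top 261 217
scene 311 213
```

View pics/m3.png

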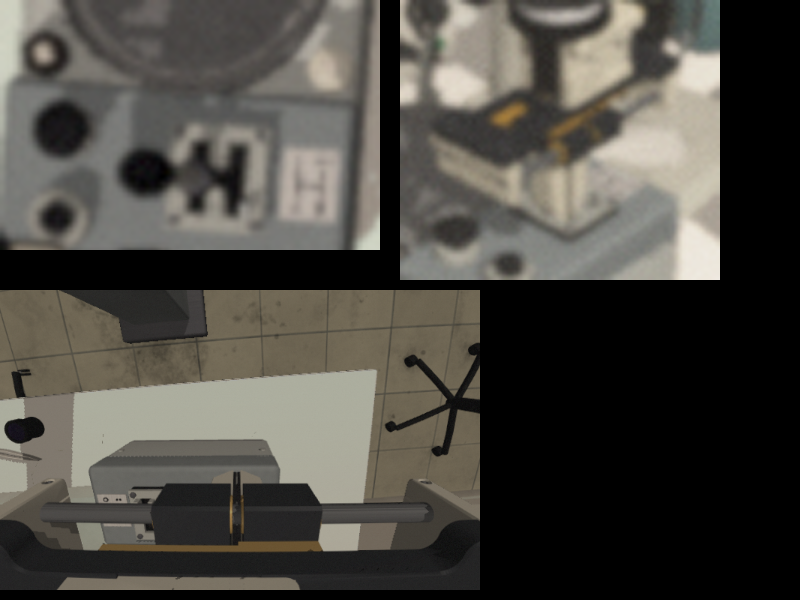

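The top crop shows the knob at about (147,172), which is px (250,216). That is exactly neutral in the left column. The wrist view has nothing useful. Next I'll go to the left side of the knob.

Call:
{"name": "arm_command", "arguments": {
  "fingers": [1,1,1,1,1,1,1,1],
  "travel": [
    [-0.02,0,0],
    [-0.05,0,0],
    [-0.075,0,0],
    [-0.079,-0.003,0],
    [-0.079,-0.01,0],
    [-0.079,-0.017,0],
    [-0.079,-0.022,0],
    [-0.079,-0.022,0]
  ],
  "dr": [
    [0,0,0],
    [0,0,0],
    [0,0,0],
    [0,0,0],
    [0,0,0],
    [0,0,0],
    [0,0,0],
    [0,0,0]
  ]
}}

```text
time: 4.6
tool_pos: [0.4949, 0.2595, 0.2171]
tool_rot: [-3.141, -0.0, 3.065]
contact_force: [-0.6, 0.5, -0.5]
opening: 0.0002
grip_force: 0.0
```

Call:
{"name": "arm_command", "arguments": {
  "fingers": [1,1,1,1,1,1,1,1],
  "travel": [
    [0,-0.004,0],
    [0,-0.008,0],
    [0,-0.012,0],
    [0,-0.016,0],
    [0,-0.02,0],
    [0,-0.024,0],
    [0,-0.028,0],
    [0,-0.032,0]
  ],
  "dr": [
    [0,0,0],
    [0,0,0],
    [0,0,0],
    [0,0,0],
    [0,0,0],
    [0,0,0],
    [0,0,0],
    [0,0,0]
  ]
}}

```text
time: 5.27
tool_pos: [0.4934, 0.2284, 0.2167]
tool_rot: [-3.142, -0.0, 3.066]
contact_force: [-0.4, 0.3, -0.1]
opening: 0.0006
grip_force: 0.3
```

```bash
python3 - <<'E'
from h import *
st()
c=read_camera("top")
u,v=261,217;im=cv2.resize(c["color"][v-40:v+40,u-50:u+50],None,fx=6,fy=6,interpolation=cv2.INTER_CUBIC)
cv2.imwrite("pics/t4.png",im)
E
```

```text
t 5.27 pol [-0.0914  0.0105  0.2167] rot [-3.142 -0.     3.066] F [-0.39  0.3  -0.1 ] open 0.0006
```

View pics/t4.png

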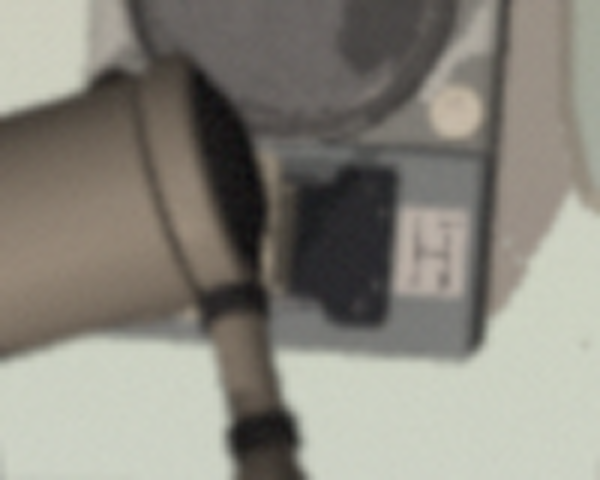

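The view from above is blocked by the hand, so I'll go on by force and then back off to look.

Call:
{"name": "arm_command", "arguments": {
  "fingers": [1,1,1,1,1,1,1,1],
  "travel": [
    [0,-0.004,0],
    [0,-0.008,0],
    [0,-0.012,0],
    [0,-0.016,0],
    [0,-0.02,0],
    [0,-0.024,0],
    [0,-0.028,0],
    [0,-0.028,0]
  ],
  "dr": [
    [0,0,0],
    [0,0,0],
    [0,0,0],
    [0,0,0],
    [0,0,0],
    [0,0,0],
    [0,0,0],
    [0,0,0]
  ]
}}

```text
time: 5.98
tool_pos: [0.4912, 0.2001, 0.2167]
tool_rot: [-3.141, -0.0, 3.065]
contact_force: [-0.3, -0.2, 0.4]
opening: 0.0005
grip_force: 0.0
```

Call:
{"name": "arm_command", "arguments": {
  "fingers": [1,1,1,1],
  "travel": [
    [0,-0.0025,0],
    [0,-0.005,0],
    [0,-0.0065,0],
    [0,-0.0065,0]
  ],
  "dr": [
    [0,0,0],
    [0,0,0],
    [0,0,0],
    [0,0,0]
  ]
}}

```text
time: 6.32
tool_pos: [0.4908, 0.1941, 0.2167]
tool_rot: [-3.142, -0.0, 3.066]
contact_force: [-0.2, 0.0, 0.2]
opening: 0.0009
grip_force: 0.0
```

Call:
{"name": "arm_command", "arguments": {
  "fingers": [1,1,1,1,1,1,1,1],
  "travel": [
    [0,0.01,0],
    [0,0.03,0],
    [0,0.04,0],
    [0.03,0.04,0],
    [0.06,0.04,0],
    [0.085,0.04,0],
    [0.09,0.04,0],
    [0.09,0.04,0]
  ],
  "dr": [
    [0,0,0],
    [0,0,0],
    [0,0,0],
    [0,0,0],
    [0,0,0],
    [0,0,0],
    [0,0,0],
    [0,0,0]
  ]
}}

```text
time: 6.98
tool_pos: [0.4029, 0.2419, 0.2172]
tool_rot: [3.141, 0.0, 3.068]
contact_force: [-0.2, 0.7, -0.1]
opening: 0.0006
grip_force: 0.0
```

```bash
python3 - <<'E'
from h import *
st()
c=read_camera("top")
u,v=261,217;im=cv2.resize(c["color"][v-40:v+40,u-50:u+50],None,fx=6,fy=6,interpolation=cv2.INTER_CUBIC)
cv2.imwrite("pics/t5.png",im)
E
```

```text
t 6.98 pol [-0.1827  0.0172  0.2172] rot [3.141 0.    3.068] F [-0.15  0.7  -0.07] open 0.0006
```

View pics/t5.png

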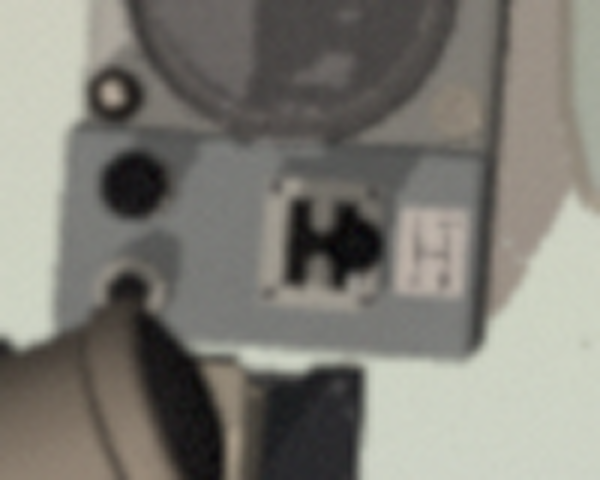

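The crop shows the knob at (360,245), which is px (271,217.8). That is neutral in the right column, as predicted. Now I'll move behind it and push forward into third.

Call:
{"name": "arm_command", "arguments": {
  "fingers": [1,1,1,1,1,1,1,1],
  "travel": [
    [0,-0.02,0],
    [0,-0.05,0],
    [0,-0.074,0],
    [-0.01,-0.0765,0],
    [-0.03,-0.0765,0],
    [-0.05,-0.0765,0],
    [-0.058,-0.0765,0],
    [-0.058,-0.0765,0]
  ],
  "dr": [
    [0,0,0],
    [0,0,0],
    [0,0,0],
    [0,0,0],
    [0,0,0],
    [0,0,0],
    [0,0,0],
    [0,0,0]
  ]
}}

```text
time: 7.7
tool_pos: [0.4584, 0.1602, 0.2163]
tool_rot: [3.141, 0.001, 3.065]
contact_force: [-0.5, -0.6, -0.2]
opening: 0.0006
grip_force: 0.0
```

Call:
{"name": "arm_command", "arguments": {
  "fingers": [1,1,1,1,1,1,1,1],
  "travel": [
    [-0.004,0,0],
    [-0.008,0,0],
    [-0.012,0,0],
    [-0.016,0,0],
    [-0.02,0,0],
    [-0.024,0,0],
    [-0.028,0,0],
    [-0.031,0,0]
  ],
  "dr": [
    [0,0,0],
    [0,0,0],
    [0,0,0],
    [0,0,0],
    [0,0,0],
    [0,0,0],
    [0,0,0],
    [0,0,0]
  ]
}}

```text
time: 8.37
tool_pos: [0.488, 0.1581, 0.2168]
tool_rot: [3.141, 0.001, 3.066]
contact_force: [0.2, 0.0, 0.3]
opening: 0.0006
grip_force: 0.0
```

Call:
{"name": "arm_command", "arguments": {
  "fingers": [1,1,1,1,1,1],
  "travel": [
    [-0.0025,0,0],
    [-0.005,0,0],
    [-0.0075,0,0],
    [-0.01,0,0],
    [-0.012,0,0],
    [-0.012,0,0]
  ],
  "dr": [
    [0,0,0],
    [0,0,0],
    [0,0,0],
    [0,0,0],
    [0,0,0],
    [0,0,0]
  ]
}}

```text
time: 8.87
tool_pos: [0.4994, 0.1571, 0.2167]
tool_rot: [3.141, 0.0, 3.066]
contact_force: [-1.6, -0.1, 0.5]
opening: 0.0007
grip_force: 0.0
```

```bash
python3 -c "
from h import *
st()"
```

```text
t 8.87 pol [-0.0801 -0.0601  0.2167] rot [3.141 0.    3.066] F [-1.62 -0.1   0.55] open 0.0007
```

Call:
{"name": "arm_command", "arguments": {
  "fingers": [1,1,1],
  "travel": [
    [-0.001,0,0],
    [-0.0015,0,0],
    [-0.0015,0,0]
  ],
  "dr": [
    [0,0,0],
    [0,0,0],
    [0,0,0]
  ]
}}

```text
time: 9.12
tool_pos: [0.5005, 0.1571, 0.2167]
tool_rot: [3.142, -0.0, 3.066]
contact_force: [-0.1, -1.4, -0.8]
opening: 0.0006
grip_force: 0.0
```

Call:
{"name": "arm_command", "arguments": {
  "fingers": [1,1,1,1,1,1,1],
  "travel": [
    [0.015,0,0],
    [0.04,0,0],
    [0.07,0,0],
    [0.1,0,0],
    [0.12,0,0],
    [0.12,0,0],
    [0.12,0,0]
  ],
  "dr": [
    [0,0,0],
    [0,0,0],
    [0,0,0],
    [0,0,0],
    [0,0,0],
    [0,0,0],
    [0,0,0]
  ]
}}

```text
time: 9.7
tool_pos: [0.3805, 0.1664, 0.2173]
tool_rot: [3.141, 0.001, 3.067]
contact_force: [-0.3, -0.2, -0.4]
opening: 0.0002
grip_force: 0.0
```

```bash
python3 - <<'E'
from h import *
st()
c=read_camera("top")
u,v=261,212;im=cv2.resize(c["color"][v-40:v+40,u-50:u+50],None,fx=6,fy=6,interpolation=cv2.INTER_CUBIC)
cv2.imwrite("pics/t6.png",im)
# knob top points
P=[bydepth(c,x,y) for y in range(190,222) for x in range(262,285) if c["z_map"][y,x]>0];P=np.array(P);m=(P[:,2]>.232)&(P[:,2]<.26)
print(m.sum(),pol(P[m].mean(0)))
E
```

```text
t 9.7 pol [-0.1994 -0.0598  0.2173] rot [3.141e+00 1.000e-03 3.067e+00] F [-0.3  -0.24 -0.43] open 0.0002
77 [-0.0502 -0.0567  0.2402]
```

View pics/t6.png

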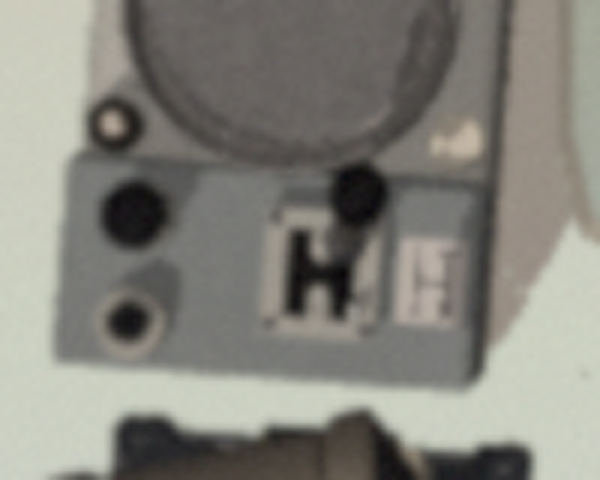

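The crop shows the knob at (358,193), which is px (270.7,204.2). Predicted third gear is (271.6,204.7), so the lever is home in the far right slot. The start button is at (128,320). I'll measure the ring height before pressing.

```bash
python3 - <<'E'
from h import *
Z=[]
for i in range(4):
    c=read_camera("top");Z.append(c["z_map"].copy())
Z=np.array(Z,float);Z[Z==0]=np.nan;c["z_map"]=np.nanmedian(Z,0)
for v in range(218,234): print(v,[int(round(1000*bydepth(c,u,v)[2])) if c["z_map"][v,u]>0 else 0 for u in range(222,244)],[int(x) for x in c["color"][v,222:244].max(1)])
print(px(c,[.4644,.2902,.153]))
E
```

```text
218 [137, 136, 134, 135, 138, 136, 133, 136, 134, 136, 137, 135, 134, 136, 137, 134, 134, 134, 135, 136, 133, 135] [120, 120, 122, 119, 122, 124, 120, 121, 115, 104, 96, 89, 86, 86, 88, 87, 88, 88, 93, 110, 119, 122]
219 [134, 132, 136, 138, 135, 136, 135, 134, 137, 134, 132, 138, 135, 135, 135, 135, 134, 135, 135, 133, 135, 137] [121, 122, 120, 121, 121, 121, 120, 116, 110, 105, 99, 92, 88, 88, 87, 85, 85, 88, 94, 110, 117, 122]
220 [137, 134, 135, 135, 134, 137, 135, 135, 145, 148, 147, 146, 146, 135, 137, 135, 135, 135, 134, 133, 135, 136] [119, 120, 120, 121, 120, 121, 120, 122, 121, 121, 111, 103, 97, 92, 88, 86, 86, 88, 95, 109, 120, 119]
221 [134, 136, 135, 136, 135, 136, 145, 149, 146, 145, 149, 147, 147, 146, 143, 134, 136, 135, 135, 136, 136, 135] [121, 122, 123, 118, 120, 124, 129, 135, 129, 111, 103, 101, 101, 102, 97, 86, 84, 86, 93, 109, 118, 117]
222 [136, 135, 134, 135, 135, 146, 146, 145, 148, 155, 150, 150, 146, 147, 147, 143, 135, 134, 135, 134, 135, 134] [121, 121, 118, 120, 121, 130, 137, 132, 107, 80, 70, 74, 89, 100, 105, 94, 86, 84, 95, 108, 118, 119]
223 [137
[... 1789 characters left out ...]
6, 137, 133, 147, 147, 147, 147, 144, 134, 134, 135, 136, 135, 133, 135, 136, 137] [128, 128, 128, 128, 125, 127, 129, 135, 141, 145, 147, 145, 137, 126, 117, 119, 120, 121, 121, 122, 122, 121]
232 [130, 131, 134, 133, 134, 134, 134, 134, 135, 133, 133, 133, 136, 136, 136, 136, 135, 136, 136, 134, 134, 134] [161, 159, 160, 153, 149, 147, 148, 145, 144, 142, 139, 138, 135, 132, 129, 128, 127, 127, 126, 126, 127, 126]
233 [-1, -1, -2, 3, -1, -2, -1, 0, 126, 128, 130, 130, 131, 134, 132, 132, 133, 133, 133, 136, 135, 135] [197, 197, 195, 189, 183, 184, 181, 174, 172, 169, 165, 162, 163, 164, 163, 159, 158, 150, 148, 147, 146, 142]
(np.float64(232.00497750182913), np.float64(225.19122179148562))
```

Ring at z ≈ 0.147 and button top ≈ 0.155, so a flat press with the broad tips could land on the ring. I'll tilt 15° so that only the outer edge (19 mm wide) of one finger presses.

Call:
{"name": "arm_command", "arguments": {
  "fingers": [1,1,1,1,1,1,1,1],
  "travel": [
    [0,0.02,0],
    [0,0.055,0],
    [0,0.09,0],
    [-0.01,0.111,0],
    [-0.035,0.111,0.01],
    [-0.06,0.111,0.025],
    [-0.0745,0.111,0.035],
    [-0.0745,0.111,0.035]
  ],
  "dr": [
    [0,0,0],
    [5,0,0],
    [10,0,0],
    [15,0,0],
    [15,0,0],
    [15,0,0],
    [15,0,0],
    [15,0,0]
  ]
}}

```text
time: 10.62
tool_pos: [0.4653, 0.2706, 0.1784]
tool_rot: [-2.877, -0.003, 3.065]
contact_force: [-1.8, -1.3, -0.1]
opening: 0.0003
grip_force: 0.0
```

```bash
python3 - <<'E'
from h import *
st()
c=read_camera("scene");u,v=map(int,px(c,[.47,.27,.16]));print(u,v)
cv2.imwrite("pics/s7.png",cv2.resize(c["color"][v-45:v+35,u-50:u+50],None,fx=7,fy=7,interpolation=cv2.INTER_CUBIC))
E
```

```text
t 10.62 pol [-0.1226  0.0505  0.1784] rot [-2.877e+00 -3.000e-03  3.065e+00] F [-1.85 -1.29 -0.08] open 0.0003
300 237
```

View pics/s7.png

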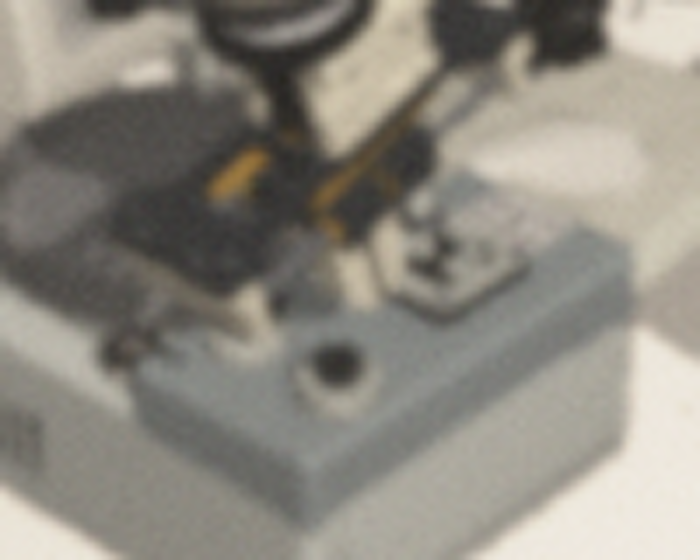

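The crop shows the start button at (340,365) and the cream fingertip just above it at about (355,290). The stop button's base is visible at about (235,335), with the dark carrier in front of it. I'll check by depth how high that carrier hangs over the stop button.

```bash
python3 - <<'E'
from h import *
c=read_camera("scene")
for v in range(212,252,3):
    r=[]
    for u in range(262,312,4):
        if c["z_map"][v,u]>0:
            q=pol(bydepth(c,u,v))*1000; r.append("%d,%d,%d"%tuple(q))
        else: r.append("-")
    print(v,*r)
E
```

```text
212 124,-9,125 108,-14,129 96,-21,131 91,-35,127 79,-43,128 -99,108,273 -110,102,275 -125,100,280 -127,86,274 -152,94,289 -151,77,280 -148,57,270 -155,47,268
215 109,4,125 97,-3,127 87,-12,126 74,-19,129 63,-28,130 -108,117,270 -108,100,263 -115,90,261 -141,100,277 -153,96,280 -141,66,261 -155,64,265 -161,53,263
218 96,16,124 82,10,127 69,4,130 64,-9,126 -102,128,263 -111,120,262 -106,98,250 -124,99,258 -151,110,275 -147,90,264 -156,82,264 -158,67,258 -160,52,252
221 70,40,135 68,24,128 -97,154,262 -107,149,264 -118,143,267 -100,110,243 16,-19,129 -151,127,273 -146,106,261 -152,96,259 -161,88,259 -161,71,251 -78,-36,163
224 64,45,128 -92,167,256 -106,163,260 -120,161,265 -125,150,263 -136,145,265 -150,142,270 -150,126,262 -136,96,241 -157,100,253 -161,88,249 -135,43,215 -80,-34,153
227 54,55,125 39,50,129 -107,165,252 -126,166,260 -134,159,261 -142,151,260 -156,149,266 -18,-3,129 -153,113,247 -137,80,223 -133,59,211 -136,44,205 -84,-30,145
230 38,70,128 30,59,126 -92,152,227 -124,165,249 -143,167,258 -153,162,260 -161,154,260 -151,128,242 -45,5,133 -137,80,212 -136,62,203 -136,44,194
[... 385 characters left out ...]
,153,228 -85,63,146 -80,40,132 -91,33,134 -102,27,135 -110,17,134 -123,12,138
242 8,99,108 -15,103,122 -27,96,124 -48,98,135 -56,88,134 -74,88,143 -81,78,141 -87,66,137 -92,53,132 -124,68,156 -112,37,133 -122,30,135 -132,21,135
245 2,105,103 -19,107,115 -41,109,126 -57,107,132 -67,99,134 -76,91,133 -85,81,133 -97,76,135 -118,79,148 -133,77,153 -135,61,146 -133,41,135 -143,33,135
248 -10,116,103 -20,108,104 -44,113,118 -61,111,125 -79,111,134 -87,101,132 -94,91,131 -102,81,129 -126,87,144 -133,77,143 -144,71,145 -145,54,136 -150,42,132
251 -6,113,87 -28,116,100 -46,115,108 -61,112,114 -87,118,130 -100,114,135 -106,103,131 -119,99,136 -126,88,133 -138,83,136 -142,69,131 -149,59,129 -152,43,122
```

The carrier stays at z > 0.22, outside the stop button. The fingertip's outer edge is at y ≈ 0.07 and z ≈ 0.174. Pressing down now, in steps.

Call:
{"name": "arm_command", "arguments": {
  "fingers": [1,1,1,1,1],
  "travel": [
    [0.002,0.0016,0.006],
    [0.002,0.0031,0.0116],
    [0.002,0.0041,0.0155],
    [0.002,0.0041,0.0155],
    [0.002,0.0041,0.0155]
  ],
  "dr": [
    [0,0,0],
    [0,0,0],
    [0,0,0],
    [0,0,0],
    [0,0,0]
  ]
}}

```text
time: 11.13
tool_pos: [0.4612, 0.2713, 0.1658]
tool_rot: [-2.88, -0.0, 3.066]
contact_force: [-0.7, 0.2, -0.5]
opening: 0.0005
grip_force: 0.0
```

Call:
{"name": "arm_command", "arguments": {
  "fingers": [1,1,1,1,1,1],
  "travel": [
    [0,0.0005,0.002],
    [0,0.001,0.0039],
    [0,0.0016,0.0058],
    [0,0.0018,0.0068],
    [0,0.0018,0.0068],
    [0,0.0018,0.0068]
  ],
  "dr": [
    [0,0,0],
    [0,0,0],
    [0,0,0],
    [0,0,0],
    [0,0,0],
    [0,0,0]
  ]
}}

```text
time: 11.63
tool_pos: [0.4615, 0.2713, 0.1586]
tool_rot: [-2.88, -0.0, 3.066]
contact_force: [-0.6, -0.4, 0.0]
opening: 0.0005
grip_force: 0.0
```

```bash
python3 -c "
from h import *
st()"
```

```text
t 11.63 pol [-0.1264  0.0509  0.1586] rot [-2.88  -0.     3.066] F [-0.56 -0.37  0.04] open 0.0005
```

Call:
{"name": "arm_command", "arguments": {
  "fingers": [1,1,1,1],
  "travel": [
    [0,0.0004,0.0015],
    [0,0.0008,0.0029],
    [0,0.001,0.0039],
    [0,0.001,0.0039]
  ],
  "dr": [
    [0,0,0],
    [0,0,0],
    [0,0,0],
    [0,0,0]
  ]
}}

```text
time: 11.97
tool_pos: [0.4615, 0.2712, 0.1545]
tool_rot: [-2.88, -0.0, 3.066]
contact_force: [-0.3, -0.8, 2.0]
opening: 0.0007
grip_force: 0.3
```

Call:
{"name": "arm_command", "arguments": {
  "fingers": [1,1,1],
  "travel": [
    [0,0.0003,0.001],
    [0,0.0004,0.0014],
    [0,0.0004,0.0014]
  ],
  "dr": [
    [0,0,0],
    [0,0,0],
    [0,0,0]
  ]
}}

```text
time: 12.22
tool_pos: [0.4616, 0.2713, 0.1532]
tool_rot: [-2.88, 0.0, 3.066]
contact_force: [-0.0, -0.1, 0.9]
opening: 0.0005
grip_force: 0.8
```

Call:
{"name": "arm_command", "arguments": {
  "fingers": [1,1,1],
  "travel": [
    [0,0.0003,0.001],
    [0,0.0004,0.0014],
    [0,0.0004,0.0014]
  ],
  "dr": [
    [0,0,0],
    [0,0,0],
    [0,0,0]
  ]
}}

```text
time: 12.47
tool_pos: [0.4616, 0.2713, 0.1518]
tool_rot: [-2.88, 0.0, 3.066]
contact_force: [-1.5, -0.5, 2.5]
opening: 0.0001
grip_force: 1.2
```

Call:
{"name": "arm_command", "arguments": {
  "fingers": [1,1,1],
  "travel": [
    [0,0.0003,0.001],
    [0,0.0004,0.0014],
    [0,0.0004,0.0014]
  ],
  "dr": [
    [0,0,0],
    [0,0,0],
    [0,0,0]
  ]
}}

```text
time: 12.72
tool_pos: [0.4616, 0.2713, 0.1503]
tool_rot: [-2.88, 0.0, 3.066]
contact_force: [-1.0, -0.2, 3.8]
opening: 0.0003
grip_force: 1.5
```

Call:
{"name": "arm_command", "arguments": {
  "fingers": [1,1,1],
  "travel": [
    [0,0.0002,0.0008],
    [0,0.0003,0.001],
    [0,0.0003,0.001]
  ],
  "dr": [
    [0,0,0],
    [0,0,0],
    [0,0,0]
  ]
}}

```text
time: 12.97
tool_pos: [0.4616, 0.2714, 0.1493]
tool_rot: [-2.88, 0.0, 3.066]
contact_force: [0.1, -0.7, 4.1]
opening: 0.001
grip_force: 1.8
```

Call:
{"name": "arm_command", "arguments": {
  "fingers": [1,1,1],
  "travel": [
    [0,0.0002,0.0008],
    [0,0.0003,0.001],
    [0,0.0003,0.001]
  ],
  "dr": [
    [0,0,0],
    [0,0,0],
    [0,0,0]
  ]
}}

```text
time: 13.22
tool_pos: [0.4616, 0.2714, 0.1482]
tool_rot: [-2.88, 0.0, 3.066]
contact_force: [0.1, 0.5, 4.8]
opening: 0.0001
grip_force: 2.1
```

Call:
{"name": "arm_command", "arguments": {
  "fingers": [1,1,1],
  "travel": [
    [0,0.0002,0.0008],
    [0,0.0003,0.001],
    [0,0.0003,0.001]
  ],
  "dr": [
    [0,0,0],
    [0,0,0],
    [0,0,0]
  ]
}}

```text
time: 13.47
tool_pos: [0.4617, 0.2714, 0.148]
tool_rot: [-2.88, 0.001, 3.066]
contact_force: [-1.8, -1.1, 8.7]
opening: 0.0005
grip_force: 4.4
```

The force has jumped and the travel has stalled, so the button has bottomed. I'll add a slight extra press, then release and withdraw.

Call:
{"name": "arm_command", "arguments": {
  "fingers": [1,1,1,1],
  "travel": [
    [0,0.0001,0.0005],
    [0,0.0002,0.0008],
    [0,0.0002,0.0008],
    [0,0.0002,0.0008]
  ],
  "dr": [
    [0,0,0],
    [0,0,0],
    [0,0,0],
    [0,0,0]
  ]
}}

```text
time: 13.8
tool_pos: [0.4617, 0.2714, 0.1478]
tool_rot: [-2.88, 0.001, 3.066]
contact_force: [-3.2, 0.1, 13.8]
opening: 0.0006
grip_force: 6.6
```

Call:
{"name": "arm_command", "arguments": {
  "fingers": [1,1,1,1,1,1,1,1],
  "travel": [
    [0,-0.0013,-0.005],
    [0,-0.0052,-0.0193],
    [0,-0.0104,-0.0386],
    [0,-0.0181,-0.0676],
    [0.03,-0.0207,-0.077],
    [0.065,-0.0207,-0.077],
    [0.09,-0.0207,-0.077],
    [0.09,-0.0207,-0.077]
  ],
  "dr": [
    [0,0,0],
    [0,0,0],
    [0,0,0],
    [0,0,0],
    [0,0,0],
    [0,0,0],
    [0,0,0],
    [0,0,0]
  ]
}}

```text
time: 14.47
tool_pos: [0.3678, 0.2783, 0.226]
tool_rot: [-2.879, -0.003, 3.068]
contact_force: [0.8, 0.9, 0.8]
opening: 0.0002
grip_force: 0.0
```

```bash
python3 - <<'E'
from h import *
st()
c=read_camera("top")
u,v=261,197;im=cv2.resize(c["color"][v-57:v+43,u-60:u+60],None,fx=6,fy=6,interpolation=cv2.INTER_CUBIC)
cv2.imwrite("pics/t8.png",im)
z=[1000*bydepth(c,u,v)[2] for u in range(229,234) for v in range(224,228)];print("start top mm",np.median(z))
E
```

```text
t 14.47 pol [-0.2205  0.0509  0.226 ] rot [-2.879e+00 -3.000e-03  3.068e+00] F [0.77 0.88 0.75] open 0.0002
start top mm 156.86506514446972
```

View pics/t8.png

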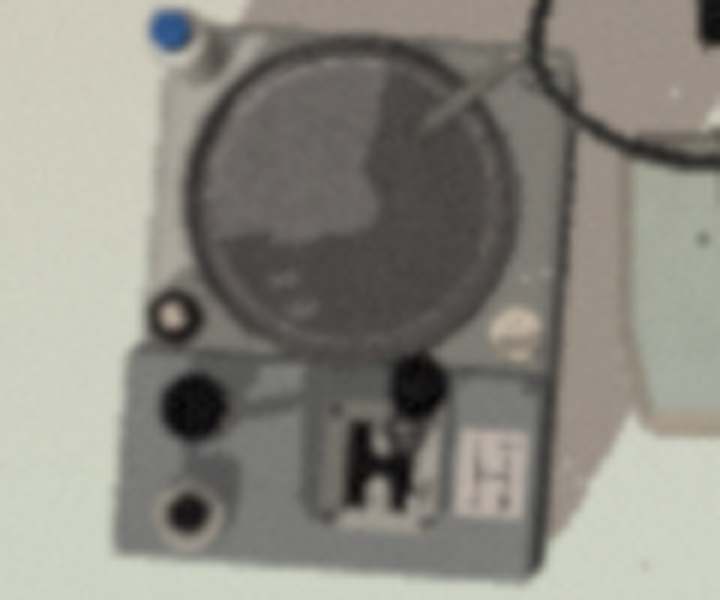

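The picture shows the knob still in third at (418,386), which is px (270.7,204.3). The start button is back up at 157 mm, as before, and the bottle and specimens are in place. The hand is clear, so I'll let it settle and hand in.

Call:
{"name": "arm_command", "arguments": {
  "fingers": [1,1,1,1],
  "travel": [
    [0.01,0,-0.01],
    [0.02,0,-0.01],
    [0.02,0,-0.01],
    [0.02,0,-0.01]
  ],
  "dr": [
    [0,0,0],
    [0,0,0],
    [0,0,0],
    [0,0,0]
  ]
}}

```text
time: 14.85
tool_pos: [0.3521, 0.2823, 0.2357]
tool_rot: [-2.88, 0.0, 3.066]
contact_force: [0.4, 0.5, -0.0]
opening: 0.0006
grip_force: 0.0
```

```bash
python3 -c "
from h import *
st();print(hand_in())"
```

```text
t 14.85 pol [-0.2364  0.0538  0.2357] rot [-2.88   0.     3.066] F [ 0.4   0.55 -0.02] open 0.0006
the job is handed in; nothing more can be done
None
```

I put the polisher in third gear, then pressed the start button fully down and released it, and handed the job in at 14.9 s with the hand clear; in the last picture the lever was still in third and the bottle and specimens were in place.

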